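# Wind the stamp press up off a bowl and hold its clamp open

## Task

The bench press has just stamped the unfired bowl in its nest: wind the handwheel anticlockwise until the press is fully up, then draw the spring clamp's pull bar out until the pointer lines up with the index mark, so that a colleague can lift the bowl out. The clamp springs shut if let go, so finish still holding the bar on the mark. Keep the clamp shut until the press is up, and leave the index, the bowl and everything else on the table where they are.

Things in the scene. Friction and masses are not known exactly. Their poses are not given: they have to be found in the camera images.
- press: blue bench screw press, bolted down. Origin on the table under the screw axis; z up, -y the way the clamp opens. Base 200 x 365 x 22 mm, y -185 to +180. Column 70 mm wide at y +105 to +195; overarm and ram guide 64 mm wide from column to y -35, 112 to 192 mm up. Grey clamp housing at y -92 to -172, 92 mm wide, top 80 mm up
- wheel_axis (a point): fixed point on the vertical screw axis, 214 mm above the table: the height of the handwheel's rim centre when handwheel is 0
- handwheel (a joint): angle (rad) of the flat steel handwheel on top of the screw, 140 mm dia; grows anticlockwise from above and lifts screw, wheel and stamp together, 20 mm a turn. 0: stamp lowest; 15.08 (2.4 turns): top stop, fully up. Starts at 0.3 to 2.7. Stays where it is left; winding up takes about 5 N at the crank handle
- crank_handle (a point): middle of the upright black crank handle on the wheel's rim, 62 mm from the screw axis; a free-spinning grip 24 mm dia (27 near its top) from 25 mm below to 27 mm above this point; rim top 28 mm below. 36 mm above the rim centre and rises with it: 250 mm above the table at joint 0, 298 at the top. At joint 0 it lies on the press +x side
- stamp_face (a point): centre of the lower face of the brass stamp (72 mm dia) under the ram; 43 mm above the table at its lowest, 2 mm above the bowl's floor; 91 mm when fully up. The bowl's rim is at 74 mm
- clamp_slide: steel clamp slide; origin at the centre of its pull bar: level, 16 mm dia, 96 mm long along press x, 90 mm above the table, over an 8 mm thick, 84 mm wide plate, so fingers fit down both sides. Shut: 235 mm from the screw axis, 63 mm from the housing's end; two rods between, tops 58 mm up. Moves along press -y, stop at 55 mm; spring 6 N shut plus 1.8 N per 10 mm
- pointer (a point): tip of the pointer carried by the clamp slide: a steel tab 4 mm wide over the slot in the housing's top, 86 mm above the table, 20 mm to the press +x side of the slot's middle; moves with the slide
- mark (a point): tip of the index mark: a dark steel finger 4 mm wide on a small clamp with a brass thumbscrew at the +x edge of the housing, reaching to the pointer's path, 86 mm above the table. Set 26 to 44 mm outwards (press -y) of the shut pointer; the pointer is on the mark when both have the same press y. Not to be shifted
- bowl: the unfired clay bowl in the press nest, 140 mm dia at the foot, 130 mm at the rim, 42 mm tall, standing on the nest plate 32 mm above the table between two fixed pads and the clamp jaw; loose, about 0.55 kg; origin under its centre
- spare_stamp: spare stamp, brass disc 68 mm dia with a 22 mm shank, 42 mm tall, standing on the table near the pull bar; origin under its centre
- wrench: steel open-end wrench 150 mm long lying near the clamp, on the robot's side; origin under its middle
- mallet: wooden mallet lying on the right of the table, head 60 mm dia x 80 mm, origin on the table under its handle
- brush: brush 200 mm long lying at the right; origin under its middle
- jar: glass jar with white lid, 76 mm dia, 85 mm tall, on the right; origin under its centre

How it is judged:
By the outcome, as a careful person would: the job done as asked, in the order asked, and still so for the second after the job is handed in, while the arm keeps its last pose, push and grip.
It also fails if it takes over 72 s, if anything falls off the work surface, if the arm or the gripper's body presses on something with over 40 N, if the wrist force passes 120 N, or if a joint passes its speed limit or range.

## Robot

A 7-joint arm with a two-finger parallel gripper is mounted at the origin on the work surface. World frame = base frame: x ahead of the robot, y to its left, z up, the work surface at z = 0. Lengths are in m, angles in rad, forces in N, time in s.
With the tool pointing down it reaches from about 0.4 to 0.875 m from the base axis. Payload 19.3 kg.
Tool frame: the origin (TCP) lies between the finger pads; the fingertips stand 19 mm ahead of it and the grasp point (between the pads) is the TCP (r.tcp_to_tips is the z of the fingertips in the tool frame, in m); z points along the fingers, y is the line along which they close (so a half turn about z gives the same grasp; the last joint's range is limited). The gripper opens to 85 mm and grips with 20 to 120 N. Pads are 22 mm wide; open, the fingers measure 114 mm over their backs; the gripper's body (76 mm by 85 mm) begins 54 mm behind the grasp point. The pads swing forward as they close: fully open they stand 13 mm farther back than shut.
Start: joints at [-1.378, 0.521, -0.036, 1.599, 0.021, 1.021, -0.113], TCP at [0.162, 0.604, 0.23] pointing down, gripper open.
Joint ranges: [-2.91, 2.91], [-0.3, 2.13], [-1.5, 1.42], [0.17, 2.43], [-1.26, 4.41], [0.16, 1.93], [-2.52, 2.52]. Speed limits (rad/s): [1.89, 1.89, 2.39, 2.39, 3.01, 3.01, 3.01].

## Interface

Orientations are given as a unit quaternion [x, y, z, w].
In Python, from station import r, eyes, workorder gives the robot as it stands.
- The arm moves only by the tool carry_out, never from a script. Its argument "targets" is text: rows parted by semicolons, each of 7 numbers parted by spaces: the shift along the tool's x, y, z in mm, then the turn, a rotation vector about the tool's x, y, z in rad, then the closure, from 0 (fully open) to 1 (shut). A call has 1 to 10 rows; each row shifts and turns the commanded pose from where the row before left it, along the tool's axes as they then stand; what a row does not reach is not made up. A row lasts 1/8 s, in which the tool goes at most 62.5 mm and 10.7 degrees, less where a joint would pass 70% of its speed; a pose out of reach is approached as far as the arm can. A call is refused whole if a number of a shift passes 62.5 or a number of a turn 0.188, either way. A call with a gripper value outside its range is refused whole. The fingers move at their own pace and stop on an object; "squeeze" is the grip in N (left out, the last holds). Time passes only in rows, so rows that do not move let the fingers close. It gives the time, the measured TCP pose, the force, the opening and the grip force at its end, in the units of the state.
- r.read_state(): the state, without advancing time (a new reading comes with each control period).
- eyes.snapshot(name): name is "scene" or "top" or "wrist"; returns the picture (384x512x3 uint8, red, green, blue); there is no depth.
- eyes.get_calibration(name): a dict with "K" (3x3 intrinsics, pixels), "R" (3x3) and "t" (3): a world point X has camera coordinates R X + t. Camera axes: x right, y down, z forward; pixel columns grow to the right and rows downward; lengths in m; the calibration is good to about 2 mm. A picture is of the moment at which its call begins: read the wrist's pose just before it. get_calibration takes no time and is no camera call; for the wrist camera it gives the pose at the moment of the call.
- workorder.sign_off(): hands the job in; it is judged then, once.
The state is a dict: "clock": time; "q": joint angles; "joint_velocities": joint speeds; "tau": joint torques, N m; "position": TCP position; "eef_rot": TCP orientation; "wrist_force": force on the tool from outside, world axes, zero at the start; "torque": the same for the moment, N m; "gripper_width": finger opening in m; "gripper_force": force on a finger pad.
Only numpy, scipy, OpenCV 4.12 (cv2) and the standard library are available. Lean on these libraries where they do the work, as an engineer would, in place of code of your own. Each camera call takes 0.05 s, during which the arm holds its last target. There are 200 camera calls.

## Working session

There is one attempt and no reset: what is moved stays moved. The work goes in short steps, Python scripts to look and compute and a tool call to move; the robot and the scene stay as the last step left them, time stands still between calls to the robot, and variables do not carry over. Pictures are saved under pics/ and viewed, at most 10 in all, crops included, and the job is handed in when it is done.

Besides the shell and the picture viewer there is one more tool, called as name(argument=value, ...) on one line, values as JSON. carry_out: Moves the arm, as the interface text tells. Its arguments: {"type":"object","properties":{"targets":{"type":"string"},"squeeze":{"type":"number"}},"required":["targets"]}

```bash
mkdir -p pics; ls; python3 - <<'E'
from station import r,eyes
import cv2,numpy as np
s=r.read_state();print({k:np.round(v,3).tolist() for k,v in s.items()})
for n in("scene","top"):
    im=eyes.snapshot(n);cv2.imwrite(f"pics/{n}0.png",im[:,:,::-1]);np.save(f"pics/{n}0.npy",im)
    c=eyes.get_calibration(n);print(n,c)
a=cv2.resize(cv2.imread("pics/scene0.png"),(800,600));cv2.imwrite("pics/s0.png",a)
a=cv2.resize(cv2.imread("pics/top0.png"),(800,600));cv2.imwrite("pics/t0.png",a)
E
```

```text
pics
{'clock': 0.0, 'q': [-1.378, 0.522, -0.036, 1.6, 0.021, 1.021, -0.113], 'joint_velocities': [0.0, -0.001, -0.001, -0.0, 0.002, -0.002, 0.0], 'tau': [-0.0, -92.712, 1.98, -36.994, 0.018, 0.008, 0.0], 'position': [0.162, 0.603, 0.229], 'eef_rot': [0.131, 0.991, -0.001, -0.0], 'wrist_force': [-0.148, 0.11, 0.112], 'torque': [-0.026, 0.024, 0.008], 'gripper_force': 0.0, 'gripper_width': 0.085}
scene {'K': array([[358.64238606,   0.        , 255.1387708 ],
       [  0.        , 358.64238606, 189.97469018],
       [  0.        ,   0.        ,   1.        ]]), 'R': array([[-0.86484526,  0.50187544,  0.01279535],
       [ 0.38027207,  0.67150937, -0.63597824],
       [-0.32777406, -0.54515705, -0.77160091]]), 't': array([0.52897075, 0.02687434, 1.10402609])}
top {'K': array([[452.37173827,   0.        , 261.1524052 ],
       [  0.        , 452.37173827, 190.13474977],
       [  0.        ,   0.        ,   1.        ]]), 'R': array([[ 0.02482069, -0.9995834 , -0.01472923],
       [-0.99471894, -0.02322675, -0.09997378],
       [ 0.09959002,  0.01713286, -0.99488104]]), 't': array([-0.16968694,  0.55905322,  1.28254949])}
```

View pics/s0.png

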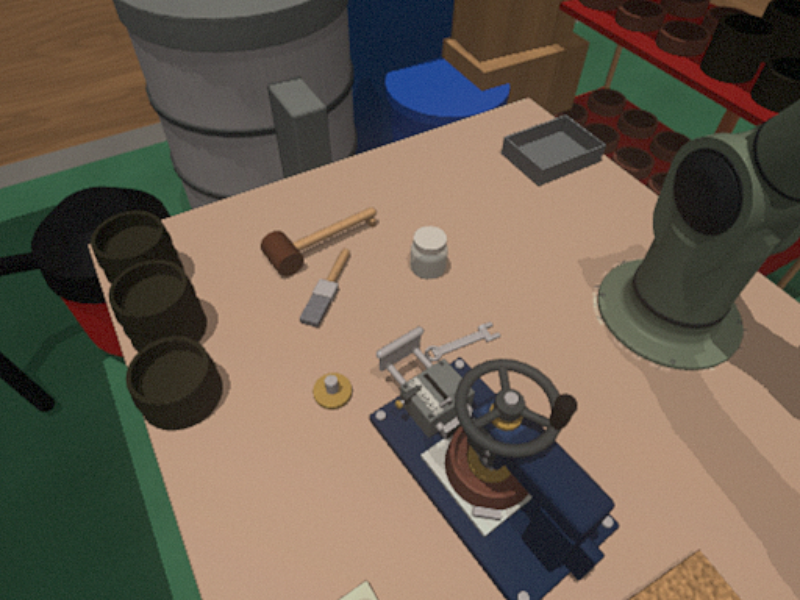

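View pics/t0.png

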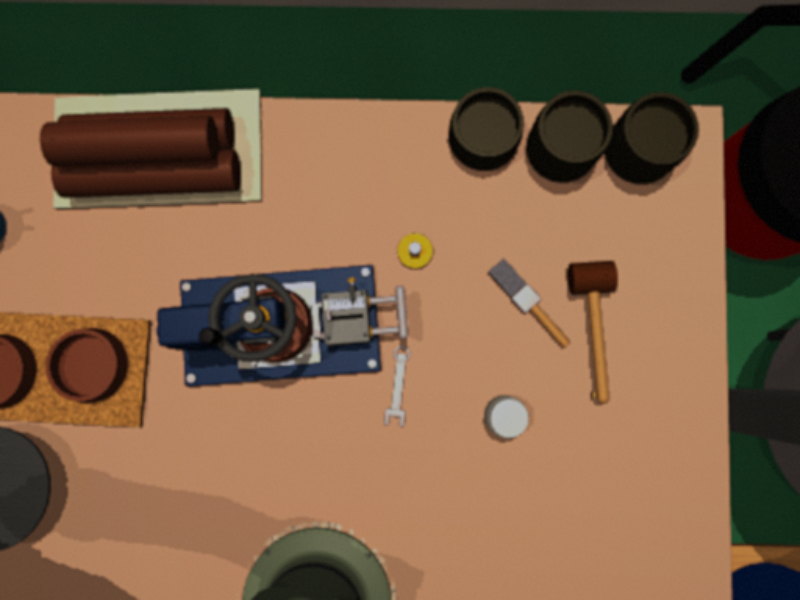

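The views show the press with its screw at about (250,318) in the top view (800 px scale). The crank is at (210,336), the pull bar at (403,312), the thumbscrew at (352,283), and the wrench near (397,385). Next, a zoomed crop for exact pixels.

```bash
python3 - <<'E'
import cv2,numpy as np
a=cv2.imread("pics/top0.png")[160:260,95:275];a=cv2.resize(a,None,fx=4.4,fy=4.4,interpolation=cv2.INTER_CUBIC)
cv2.imwrite("pics/tz.png",a)
b=cv2.imread("pics/scene0.png")[200:384,230:400];b=cv2.resize(b,None,fx=3.2,fy=3.2,interpolation=cv2.INTER_CUBIC);cv2.imwrite("pics/sz.png",b)
E
```

```text
(no output)
```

View pics/tz.png

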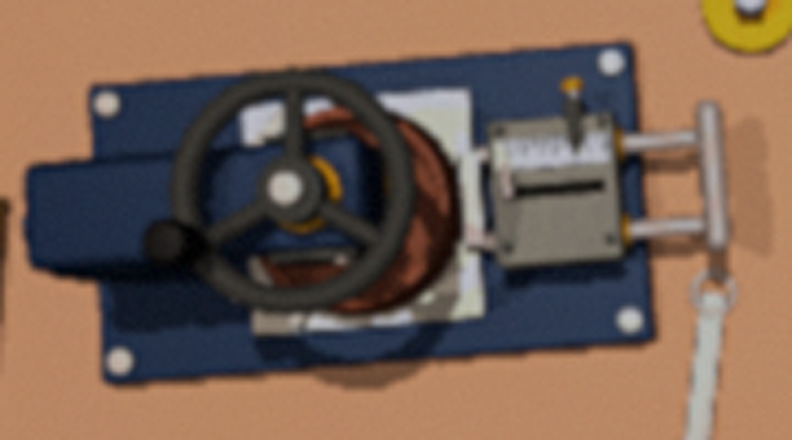

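View pics/sz.png

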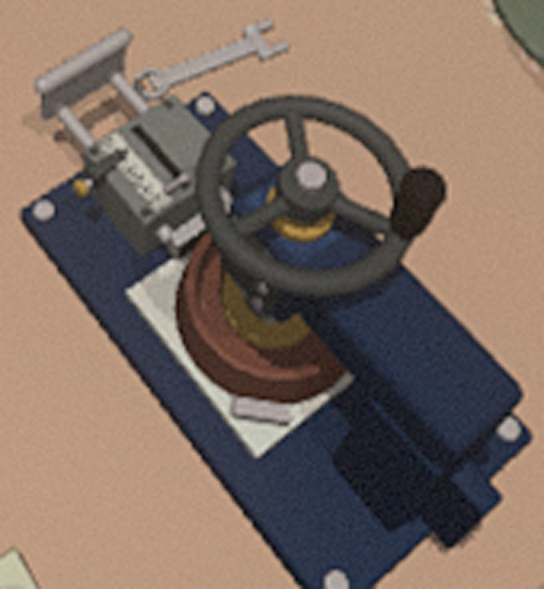

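The zooms show the bolts at crop (106,104), (611,62), (630,320), (119,361), and the hub at (285,187). The crank top is at (172,240). The bar runs (708,105)–(716,245), the mark finger ends near (575,143), and the pointer tab is at about (507,180).

```bash
cat > h.py <<'E'
import numpy as np,cv2
from station import r,eyes
def ray(c,uv,z):
    R,t,K=c["R"],c["t"],c["K"]; o=-R.T@t; d=R.T@np.linalg.inv(K)@np.array([uv[0],uv[1],1.])
    return o+d*(z-o[2])/d[2]
def proj(c,X):
    p=c["K"]@(c["R"]@np.asarray(X)+c["t"]); return p[:2]/p[2]
E
python3 - <<'E'
from h import *
np.set_printoptions(precision=4,suppress=True)
c=eyes.get_calibration("top"); s=eyes.get_calibration("scene")
T=lambda p,z:ray(c,((p[0]+.5)/4.4-.5+95,(p[1]+.5)/4.4-.5+160),z)
S=lambda p,z:ray(s,((p[0]+.5)/3.2-.5+230,(p[1]+.5)/3.2-.5+200),z)
b=[T(p,.024) for p in[(106,104),(611,62),(630,320),(119,361)]];print("bolts",np.array(b),np.mean(b,0))
k=[T(p,.022) for p in[(90,88),(632,44),(655,340),(107,382)]];print("corners",np.array(k),np.mean(k,0))
for a in(b,k):
    d=(a[0]+a[3]-a[1]-a[2])/2;print("yaw from y",np.degrees(np.arctan2(-d[0],d[1])),np.linalg.norm(d), np.linalg.norm(a[0]-a[3]))
    d=d/np.linalg.norm(d); print("origin", np.mean(a,0)+d*.0025)
print("bar top",T((708,105),.095),T((716,245),.095))
print("bar scene",S((127,36),.096),S((44,92),.096))
print("scene bolts",S((43,210),.024),S((204,105),.024),S((509,428),.024),S((335,581),.024))
print("mark tip",T((575,143),.086), "pointer",T((507,180),.086))
for h in(.245,.255,.265): print("hub top",h,T((285,187),h),S((311,176),h))
for h in(.275,.285,.29): print("crank top",h,T((170,242),h),S((427,185),h))
E
```

```text
bolts [[ 0.5737  0.26    0.024 ]
 [ 0.6095 -0.0743  0.024 ]
 [ 0.4397 -0.092   0.024 ]
 [ 0.4047  0.2419  0.024 ]] [0.5069 0.0839 0.024 ]
corners [[ 0.5844  0.272   0.022 ]
 [ 0.6221 -0.0877  0.022 ]
 [ 0.4271 -0.1086  0.022 ]
 [ 0.3909  0.2497  0.022 ]] [0.5061 0.0813 0.022 ]
yaw from y 6.041278581853277 0.336010524762574 0.16995666549701613
origin [0.5067 0.0864 0.024 ]
yaw from y 5.88316448357762 0.36092971455995765 0.19483081134458152
origin [0.5059 0.0838 0.022 ]
bar top [ 0.5742 -0.1414  0.095 ] [ 0.4869 -0.1487  0.095 ]
bar scene [ 0.487  -0.1425  0.096 ] [ 0.5732 -0.1282  0.096 ]
scene bolts [ 0.6065 -0.0713  0.024 ] [ 0.4374 -0.0901  0.024 ] [0.4005 0.2447 0.024 ] [0.5701 0.2607 0.024 ]
mark tip [ 0.5492 -0.0582  0.086 ] pointer [ 0.5249 -0.0163  0.086 ]
hub top 0.245 [0.5064 0.0847 0.245 ] [0.5074 0.0923 0.245 ]
hub top 0.255 [0.5057 0.0822 0.255 ] [0.5122 0.0959 0.255 ]
hub top 0.265 [0.505  0.0798 0.265 ] [0.5171 0.0996 0.265 ]
crank top 0.275 [0.4736 0.1373 0.275 ] [0.4674 0.1412 0.275 ]
crank top 0.285 [0.4732 0.1343 0.285 ] [0.4732 0.1442 0.285 ]
crank top 0.29 [0.473  0.1329 0.29  ] [0.4761 0.1457 0.29  ]
```

carry_out(targets="0 0 -50 0 0 -0.185 0;0 0 -50 0 0 -0.185 0;-26 -49 0 0 0 0 0;-26 -49 0 0 0 0 0;-26 -49 0 0 0 0 0;-26 -49 0 0 0 0 0;-26 -49 0 0 0 0 0;-26 -49 0 0 0 0 0;-26 -49 0 0 0 0 0;-26 -49 0 0 0 0 0", squeeze=40)

```text
clock: 1.35
position: [0.4118, 0.2343, 0.33]
eef_rot: [-0.054, 0.999, 0.0, 0.0]
wrist_force: [1.2, 0.8, -0.2]
gripper_width: 0.0855
gripper_force: 0.0
```

```bash
cat >> h.py <<'E'
from scipy.spatial.transform import Rotation as Ro
O=np.array([.506,.087,0]);P=Ro.from_euler('z',6,degrees=True)
def tool(target,yaw=6):
    "shift (mm, tool axes) and turn to a press-frame point with the tool aligned"
    s=r.read_state();p=np.array(s["position"]);E=Ro.from_quat(s["eef_rot"])
    want=Ro.from_matrix(np.column_stack([-P.as_matrix()[:,0],P.as_matrix()[:,1],[0,0,-1]]))
    w=O+P.apply(target)
    print("clock",s["clock"],"q",np.round(s["q"],2),"press pos",P.inv().apply(p-O).round(4),"w",s["gripper_width"],"F",P.inv().apply(s["wrist_force"]).round(1))
    print("shift",(E.inv().apply(w-p)*1000).round(1),"turn",(E.inv()*want).as_rotvec().round(3))
E
python3 -c "
from h import *
a=2.04
tool([.062*np.cos(a),.062*np.sin(a),.32])
im=eyes.snapshot('wrist');cv2.imwrite('pics/w1.png',im[:,:,::-1])
c=eyes.get_calibration('wrist')
print(c, proj(c,O+P.apply([.062*np.cos(a),.062*np.sin(a),.284])))
"
```

```text
clock 1.35 q [-0.72  0.17  0.09  1.85 -0.02  1.12  1.05] press pos [-0.0783  0.1564  0.33  ] w 0.08546333367205576 F [ 1.3  0.7 -0.2]
shift [ -50.  -101.2   10. ] turn [0.    0.    0.002]
{'K': array([[276.00570797,   0.        , 254.95250256],
       [  0.        , 276.00570797, 193.46337641],
       [  0.        ,   0.        ,   1.        ]]), 'R': array([[-0.10110656,  0.99487175, -0.0027689 ],
       [ 0.95628028,  0.09795153,  0.27556038],
       [ 0.27441845,  0.02521312, -0.96127978]]), 't': array([-0.18490096, -0.48382008,  0.35612098])} [133.58114439 269.724883  ]
```

carry_out(targets="-25 -50 0 0 0 0 0;-25 -50 0 0 0 0 0;0 0 0 0 0 0 0;0 0 0 0 0 0 0")

```text
clock: 1.9
position: [0.4712, 0.1423, 0.3298]
eef_rot: [-0.054, 0.999, 0.0, -0.0]
wrist_force: [-0.5, 0.8, 1.5]
gripper_width: 0.0852
gripper_force: 0.0
```

```bash
python3 -c "
from h import *
a=2.04
tool([.062*np.cos(a),.062*np.sin(a),.2615])
c=eyes.get_calibration('wrist')
im=eyes.snapshot('wrist');b=np.ascontiguousarray(im[:,:,::-1])
cv2.imwrite('pics/w2.png',cv2.resize(b,(800,600)))
np.save('pics/w2.npy',im);np.savez('pics/w2c.npz',**c)
for X in ([.062*np.cos(a),.062*np.sin(a),.2835],[0,0,.2205]): print(proj(c,O+P.apply(X))*800/512)
"
```

```text
clock 1.9 q [-0.55  0.21  0.17  1.81 -0.04  1.13  1.3 ] press pos [-0.0288  0.0586  0.3298] w 0.0852343957236985 F [-0.4  0.9  1.5]
shift [-0.8 -3.3 68.3] turn [ 0.    -0.001  0.002]
[389.53794201 333.48433122]
[303.81953547 340.78487507]
```

View pics/w2.png

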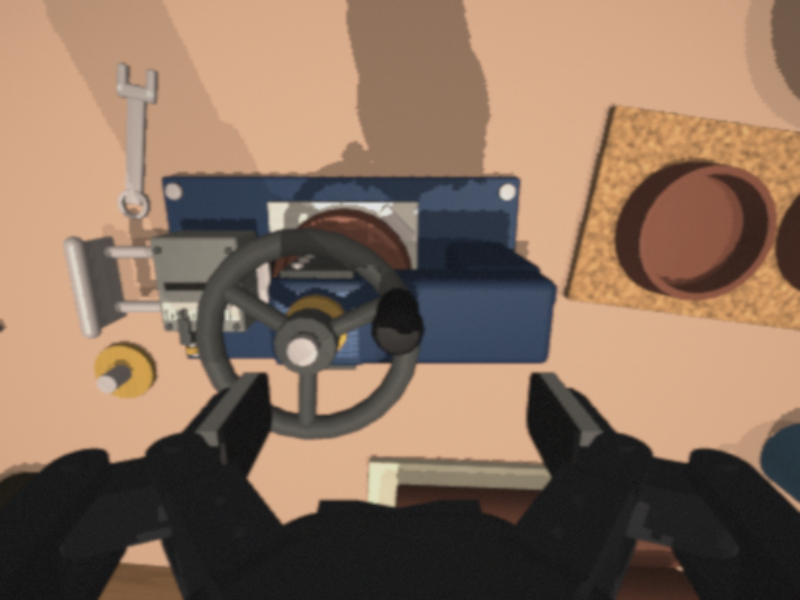

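The crank top is at about (400,337) and the hub at (303,348), so the crank is centred between the fingers. I'll descend and close.

carry_out(targets="-1 0 25 0 0 0 0;0 0 25 0 0 0 0;0 0 18 0 0 0 0;0 0 0 0 0 0 0.5;0 0 0 0 0 0 0.8;0 0 0 0 0 0 0.9;0 0 0 0 0 0 0.9;0 0 0 0 0 0 0.9", squeeze=40)

```text
clock: 2.95
position: [0.473, 0.142, 0.2629]
eef_rot: [-0.053, 0.999, 0.0, 0.001]
wrist_force: [-0.7, -1.6, 7.6]
gripper_width: 0.0237
gripper_force: 38.8
```

```bash
python3 -c "
from h import *
tool([0,0,.26])
for i,n in enumerate(('top','wrist')):
  im=eyes.snapshot(n);np.save(f'pics/g{n}.npy',im)
"
```

```text
clock 2.95 q [-0.54  0.28  0.16  1.91 -0.05  0.96  1.32] press pos [-0.027   0.0582  0.2629] w 0.02367583233899283 F [-0.8 -1.5  7.6]
shift [-26.9 -58.2   2.9] turn [0.    0.002 0.002]
```

```bash
cat > tab.py <<'E'
import numpy as np,sys
a,st,n=float(sys.argv[1]),float(sys.argv[2]),int(sys.argv[3])
t=a+st*np.arange(n+1);x=-62*np.cos(t);y=62*np.sin(t);z=-t*20/2/np.pi
q=np.round(np.diff(np.round(np.c_[x,y,z],1),axis=0),1)
for i in range(0,n,10): print(round(t[i],2),";".join("%g %g %g 0 0 0 0.9"%tuple(v) for v in q[i:i+10]))
E
python3 tab.py 2.0 .2 65
```

```text
2.0 10.7 -6.3 -0.6 0 0 0 0.9;9.2 -8.2 -0.6 0 0 0 0.9;7.4 -9.9 -0.7 0 0 0 0.9;5.3 -11.2 -0.6 0 0 0 0.9;3 -12.1 -0.6 0 0 0 0.9;0.5 -12.3 -0.7 0 0 0 0.9;-2 -12.2 -0.6 0 0 0 0.9;-4.3 -11.6 -0.7 0 0 0 0.9;-6.6 -10.5 -0.6 0 0 0 0.9;-8.5 -9 -0.6 0 0 0 0.9
4.0 -10.1 -7.1 -0.7 0 0 0 0.9;-11.3 -5 -0.6 0 0 0 0.9;-12.1 -2.6 -0.6 0 0 0 0.9;-12.4 -0.2 -0.7 0 0 0 0.9;-12.2 2.3 -0.6 0 0 0 0.9;-11.4 4.7 -0.7 0 0 0 0.9;-10.4 6.9 -0.6 0 0 0 0.9;-8.7 8.8 -0.6 0 0 0 0.9;-6.8 10.3 -0.7 0 0 0 0.9;-4.6 11.5 -0.6 0 0 0 0.9
6.0 -2.3 12.1 -0.6 0 0 0 0.9;0.2 12.4 -0.7 0 0 0 0.9;2.7 12.1 -0.6 0 0 0 0.9;5 11.3 -0.6 0 0 0 0.9;7.2 10.1 -0.7 0 0 0 0.9;9 8.5 -0.6 0 0 0 0.9;10.5 6.5 -0.7 0 0 0 0.9;11.6 4.3 -0.6 0 0 0 0.9;12.3 1.9 -0.6 0 0 0 0.9;12.3 -0.6 -0.7 0 0 0 0.9
8.0 12 -3 -0.6 0 0 0 0.9;11.2 -5.3 -0.6 0 0 0 0.9;9.9 -7.5 -0.7 0 0 0 0.9;8.2 -9.2 -0.6 0 0 0 0.9;6.2 -10.7 -0.6 0 0 0 0.9;3.9 -11.8 -0.7 0 0 0 0.9;1.6 -12.3 -0.6 0 0 0 0.9;-0.9 -12.3 -0.7 0 0 0 0.9;-3.4 -11.9 -0.6 0 0 0 0.9;-5.7 -11 -0.6 0 0 0 0.9
10.0 -7.7 -9.7 -0.7 0 0 0 0.9;-9.5 -7.9 -0.6 0 0 0 0.9;-10.9 -5.9 -0.6 0 0 0 0.9;-11.9 -3.6 -0.7 0 0 0 0.9;-12.3 -1.2 -0.6 0 0 0 0.9;-12.3 1.3 -0.7 0 0 0 0.9;-11.8 3.7 -0.6 0 0 0 0.9;-10.8 6 -0.6 0 0 0 0.9;-9.5 8 -0.7 0 0 0 0.9;-7.6 9.7 -0.6 0 0 0 0.9
12.0 -5.6 11.1 -0.6 0 0 0 0.9;-3.2 11.9 -0.7 0 0 0 0.9;-0.9 12.4 -0.6 0 0 0 0.9;1.7 12.3 -0.6 0 0 0 0.9;4 11.7 -0.7 0 0 0 0.9;6.3 10.6 -0.6 0 0 0 0.9;8.3 9.2 -0.7 0 0 0 0.9;10 7.4 -0.6 0 0 0 0.9;11.2 5.2 -0.6 0 0 0 0.9;12 2.9 -0.7 0 0 0 0.9
14.0 12.4 0.5 -0.6 0 0 0 0.9;12.2 -2 -0.6 0 0 0 0.9;11.6 -4.4 -0.7 0 0 0 0.9;10.5 -6.6 -0.6 0 0 0 0.9;8.9 -8.6 -0.6 0 0 0 0.9
```

carry_out(targets="10.7 -6.3 -0.6 0 0 0 0.9;9.2 -8.2 -0.6 0 0 0 0.9;7.4 -9.9 -0.7 0 0 0 0.9;5.3 -11.2 -0.6 0 0 0 0.9;3 -12.1 -0.6 0 0 0 0.9")

```text
clock: 3.68
position: [0.4433, 0.0911, 0.2661]
eef_rot: [-0.054, 0.999, 0.001, 0.002]
wrist_force: [9.9, 4.0, 2.1]
gripper_width: 0.0233
gripper_force: 39.3
```

```bash
python3 -c "
from h import *
tool([.062*np.cos(3),.062*np.sin(3),.2592])"
```

```text
clock 3.675 q [-0.49  0.2   0.18  2.   -0.05  0.94  1.39] press pos [-0.062   0.0106  0.2661] w 0.023264614779470935 F [10.2  3.   2.1]
shift [-0.6 -1.9  6.9] turn [0.001 0.003 0.003]
```

carry_out(targets="0.5 -12.3 -0.7 0 0 0 0.9;-2 -12.2 -0.6 0 0 0 0.9;-4.3 -11.6 -0.7 0 0 0 0.9;-6.6 -10.5 -0.6 0 0 0 0.9;-8.5 -9 -0.6 0 0 0 0.9;-10.1 -7.1 -0.7 0 0 0 0.9;-11.3 -5 -0.6 0 0 0 0.9;-12.1 -2.6 -0.6 0 0 0 0.9;-12.4 -0.2 -0.7 0 0 0 0.9;-12.2 2.3 -0.6 0 0 0 0.9")

```text
clock: 4.92
position: [0.5282, 0.0313, 0.2723]
eef_rot: [-0.053, 0.999, 0.0, -0.0]
wrist_force: [-5.8, 1.4, 12.0]
gripper_width: 0.0236
gripper_force: 40.3
```

```bash
python3 -c "
from h import *
tool([.062*np.cos(5),.062*np.sin(5),.2659])"
```

```text
clock 4.925 q [-0.35  0.33  0.23  1.81 -0.09  1.01  1.59] press pos [ 0.0162 -0.0577  0.2723] w 0.02357832475507498 F [-5.6  2.  12. ]
shift [-1.4 -1.8  6.4] turn [0.    0.    0.002]
```

Tracking well.

carry_out(targets="-11.4 4.7 -0.7 0 0 0 0.9;-10.4 6.9 -0.6 0 0 0 0.9;-8.7 8.8 -0.6 0 0 0 0.9;-6.8 10.3 -0.7 0 0 0 0.9;-4.6 11.5 -0.6 0 0 0 0.9;-2.3 12.1 -0.6 0 0 0 0.9;0.2 12.4 -0.7 0 0 0 0.9;2.7 12.1 -0.6 0 0 0 0.9;5 11.3 -0.6 0 0 0 0.9;7.2 10.1 -0.7 0 0 0 0.9")

```text
clock: 6.18
position: [0.5474, 0.1347, 0.2789]
eef_rot: [-0.054, 0.999, 0.0, 0.002]
wrist_force: [6.3, -1.0, 3.6]
gripper_width: 0.0234
gripper_force: 39.8
```

carry_out(targets="9 8.5 -0.6 0 0 0 0.9;10.5 6.5 -0.7 0 0 0 0.9;11.6 4.3 -0.6 0 0 0 0.9;12.3 1.9 -0.6 0 0 0 0.9;12.3 -0.6 -0.7 0 0 0 0.9;12 -3 -0.6 0 0 0 0.9;11.2 -5.3 -0.6 0 0 0 0.9;9.9 -7.5 -0.7 0 0 0 0.9;8.2 -9.2 -0.6 0 0 0 0.9;6.2 -10.7 -0.6 0 0 0 0.9")

```text
clock: 7.42
position: [0.4462, 0.1082, 0.2852]
eef_rot: [-0.054, 0.999, 0.001, 0.002]
wrist_force: [10.9, 1.0, 3.3]
gripper_width: 0.0233
gripper_force: 39.7
```

```bash
python3 -c "
from h import *
tool([.062*np.cos(9),.062*np.sin(9),.2786])"
```

```text
clock 7.425 q [-0.54  0.19  0.21  1.96 -0.05  1.    1.36] press pos [-0.0573  0.0273  0.2852] w 0.023346896074016295 F [10.9 -0.1  3.3]
shift [-0.8 -1.8  6.6] turn [0.001 0.003 0.003]
```

carry_out(targets="3.9 -11.8 -0.7 0 0 0 0.9;1.6 -12.3 -0.6 0 0 0 0.9;-0.9 -12.3 -0.7 0 0 0 0.9;-3.4 -11.9 -0.6 0 0 0 0.9;-5.7 -11 -0.6 0 0 0 0.9;-7.7 -9.7 -0.7 0 0 0 0.9;-9.5 -7.9 -0.6 0 0 0 0.9;-10.9 -5.9 -0.6 0 0 0 0.9;-11.9 -3.6 -0.7 0 0 0 0.9;-12.3 -1.2 -0.6 0 0 0 0.9")

```text
clock: 8.68
position: [0.5111, 0.0272, 0.2914]
eef_rot: [-0.054, 0.999, 0.0, 0.0]
wrist_force: [-5.3, 4.4, 12.2]
gripper_width: 0.0236
gripper_force: 40.6
```

carry_out(targets="-12.3 1.3 -0.7 0 0 0 0.9;-11.8 3.7 -0.6 0 0 0 0.9;-10.8 6 -0.6 0 0 0 0.9;-9.5 8 -0.7 0 0 0 0.9;-7.6 9.7 -0.6 0 0 0 0.9;-5.6 11.1 -0.6 0 0 0 0.9;-3.2 11.9 -0.7 0 0 0 0.9;-0.9 12.4 -0.6 0 0 0 0.9;1.7 12.3 -0.6 0 0 0 0.9;4 11.7 -0.7 0 0 0 0.9")

```text
clock: 9.93
position: [0.5586, 0.1208, 0.2979]
eef_rot: [-0.053, 0.999, 0.0, 0.002]
wrist_force: [7.0, -1.4, 3.3]
gripper_width: 0.0235
gripper_force: 40.0
```

```bash
python3 -c "
from h import *
from scipy.optimize import least_squares
p=np.array([(0.473,.142),(.4433,.0911),(.5282,.0313),(.5474,.1347),(.4462,.1082)])
f=least_squares(lambda v:np.hypot(*(p-v).T)-.062,[.506,.087]);print('centre',f.x,f.fun*1000)
tool([.062*np.cos(13),.062*np.sin(13),.2914])"
```

```text
centre [0.50528182 0.08905282] [0.01225641 0.01562222 0.13397696 0.10962707 0.10697512]
clock 9.925 q [-0.5   0.38  0.24  1.67 -0.1   1.1   1.45] press pos [0.0559 0.0281 0.2979] w 0.02351152255383982 F [ 6.9 -2.2  3.3]
shift [-0.4 -2.1  6.5] turn [-0.     0.004  0.002]
```

carry_out(targets="6.3 10.6 -0.6 0 0 0 0.9;8.3 9.2 -0.7 0 0 0 0.9;10 7.4 -0.6 0 0 0 0.9;11.2 5.2 -0.6 0 0 0 0.9;12 2.9 -0.7 0 0 0 0.9;12.4 0.5 -0.6 0 0 0 0.9;12.2 -2 -0.6 0 0 0 0.9;11.6 -4.4 -0.7 0 0 0 0.9;10.5 -6.6 -0.6 0 0 0 0.9;0 0 0 0 0 0 0.9")

```text
clock: 11.18
position: [0.461, 0.1325, 0.3036]
eef_rot: [-0.053, 0.999, 0.0, 0.001]
wrist_force: [1.5, -3.6, 9.0]
gripper_width: 0.0235
gripper_force: 40.4
```

```bash
sed -i 's/O=np.array.*;P/O=np.array([.5053,.0891,0]);P/' h.py; cat >> h.py <<'E'
def ang():
    s=r.read_state();v=P.inv().apply(np.array(s["position"])-O);a=np.arctan2(v[1],v[0])+4*np.pi;F=P.inv().apply(s["wrist_force"])
    t=np.array([-np.sin(a),np.cos(a),0]);print("angle",a,"rad",np.hypot(v[0],v[1]),"z",v[2],"tang F",F@t,"F",F,"clock",s["clock"])
E
python3 -c "
from h import *
ang()"; python3 tab.py 14.8 .1 5
```

```text
angle 14.828927539096547 rad 0.06202560091739459 z 0.3036485388815183 tang F 1.5094886161651024 F [ 1.09919335 -3.69340951  8.98261871] clock 11.175
14.8 4.6 -4.1 -0.3 0 0 0 0.9;4.3 -4.5 -0.3 0 0 0 0.9;3.8 -4.9 -0.4 0 0 0 0.9;3.3 -5.2 -0.3 0 0 0 0.9;2.7 -5.6 -0.3 0 0 0 0.9
```

carry_out(targets="4.6 -4.1 -0.3 0 0 0 0.9;4.3 -4.5 -0.3 0 0 0 0.9;3.8 -4.9 -0.4 0 0 0 0.9;0 0 0 0 0 0 0.9")

```text
clock: 11.68
position: [0.4512, 0.1198, 0.3047]
eef_rot: [-0.054, 0.999, 0.001, 0.002]
wrist_force: [10.9, 10.0, -0.1]
gripper_width: 0.0235
gripper_force: 40.5
```

```bash
python3 -c "
from h import *
ang()"
```

```text
angle 15.087230102835354 rad 0.0621781524988787 z 0.30469607755050304 tang F -14.0958723286658 F [11.92604514  8.80113902 -0.1407307 ] clock 11.675
```

carry_out(targets="1.7 -2.6 0 0 0 0 0.9;0 0 0 0 0 0 0.9")

```text
clock: 11.92
position: [0.451, 0.1193, 0.3048]
eef_rot: [-0.055, 0.998, 0.003, 0.004]
wrist_force: [21.2, 24.3, -10.5]
gripper_width: 0.0234
gripper_force: 40.4
```

```bash
python3 -c "
from h import *
ang()"
```

```text
angle 15.095501539074501 rad 0.062180642335519336 z 0.304838365040899 tang F -31.5136048171311 F [ 23.62792736  21.91337877 -10.47056942] clock 11.925
```

carry_out(targets="-1.7 2.6 0 0 0 0 0.9;0 0 0 0 0 0 0;0 0 0 0 0 0 0;0 0 0 0 0 0 0;0 0 0 0 0 0 0;0 0 -25 0 0 0 0;0 0 -40 0 0 0 0")

```text
clock: 12.8
position: [0.4493, 0.1182, 0.3689]
eef_rot: [-0.054, 0.999, -0.0, -0.001]
wrist_force: [-0.0, 0.5, 0.2]
gripper_width: 0.0855
gripper_force: 0.0
```

carry_out(targets="-8 -45 0 0 0 0 0.3;-8 -45 0 0 0 0 0.4;-8 -45 0 0 0 0 0.5;-8 -45 0 0 0 0 0.5;-8 -45 0 0 0 0 0.5;-8 -46 0 0 0 0 0.5;0 0 0 0 0 0 0.5;0 0 0 0 0 0 0.5")

```text
clock: 13.8
position: [0.5264, -0.1454, 0.3685]
eef_rot: [-0.054, 0.999, 0.0, -0.0]
wrist_force: [-0.2, 0.3, -0.2]
gripper_width: 0.0428
gripper_force: 0.0
```

```bash
python3 -c "
from h import *
tool([0,-.235,.2])
c=eyes.get_calibration('wrist')
im=eyes.snapshot('wrist');np.save('pics/w3.npy',im);np.savez('pics/w3c.npz',**c)
cv2.imwrite('pics/w3.png',cv2.resize(np.ascontiguousarray(im[:,:,::-1]),(800,600),interpolation=cv2.INTER_CUBIC))
for X in ([.048,-.235,.098],[-.048,-.235,.098],[0.062*np.cos(15.08),.062*np.sin(15.08),.325]): print(proj(c,O+P.apply(X))*800/512)
"
```

```text
clock 13.8 q [-0.17  0.29  0.44  1.63 -0.13  1.25  1.97] press pos [-0.0036 -0.2354  0.3685] w 0.04282059307879789 F [-0.2  0.3 -0.2]
shift [ -3.6   0.4 168.5] turn [ 0.    -0.001  0.002]
[397.83682078 304.37716813]
[398.12497644 206.55665234]
[1021.2208661   235.03312946]
```

View pics/w3.png

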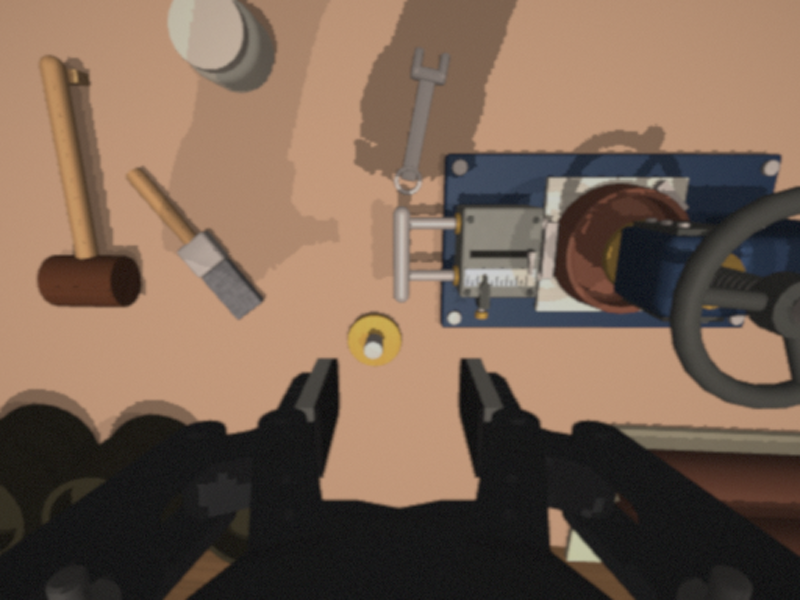

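In this view the bar is at column 402 (predicted 398), rows 208–300, so it is aligned. The pointer tab is near (533,262) and the mark finger tip near (484,278). Now to descend.

carry_out(targets="-3.6 1.5 50 0 0 0 0.5;0 0 50 0 0 0 0.5;0 0 50 0 0 0 0.5;0 0 40 0 0 0 0.5;0 0 30 0 0 0 0.5;0 0 0 0 0 0 0.5")

```text
clock: 14.6
position: [0.529, -0.1427, 0.1475]
eef_rot: [-0.054, 0.999, 0.0, -0.002]
wrist_force: [-0.4, -0.9, 0.8]
gripper_width: 0.0427
gripper_force: 0.0
```

```bash
python3 -c "
from h import *
tool([0,-.2335,.09])
c=eyes.get_calibration('wrist')
im=eyes.snapshot('wrist');np.save('pics/w4.npy',im);np.savez('pics/w4c.npz',**c)
w3=np.load('pics/w3.npy');a=w3[120:210,240:400];b=im[100:300,192:512]
a=cv2.resize(np.ascontiguousarray(a[:,:,::-1]),None,fx=4.5,fy=3.3333,interpolation=cv2.INTER_CUBIC)[:300,:720]
b=cv2.resize(np.ascontiguousarray(b[:,:,::-1]),(720,300*3//2)[:2],interpolation=cv2.INTER_CUBIC)[:300]
a=cv2.resize(np.ascontiguousarray(w3[125:205,250:400][:,:,::-1]),(562,300),interpolation=cv2.INTER_CUBIC)
b=cv2.resize(np.ascontiguousarray(im[90:250,212:512][:,:,::-1]),(562,300),interpolation=cv2.INTER_CUBIC)
cv2.imwrite('pics/w34.png',np.vstack([a,b]))
"
```

```text
clock 14.6 q [-0.1   0.54  0.35  1.89 -0.26  0.76  2.08] press pos [-0.0006 -0.233   0.1475] w 0.042721905607572545 F [-0.4 -0.8  0.8]
shift [-0.8 -0.6 57.5] turn [ 0.001 -0.003  0.004]
```

View pics/w34.png

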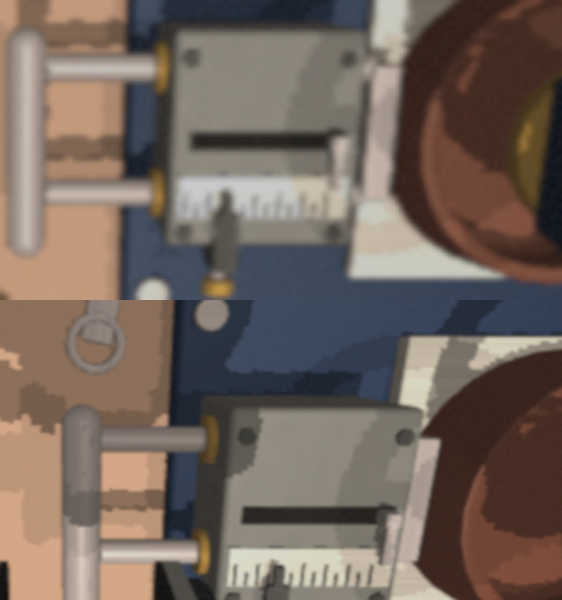

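Upper panel: mark tip about (226,190), pointer about (337,187). Lower panel: mark tip about (278,566), pointer (386,562). I'll convert these to press y.

```bash
python3 -c "
from h import *
for f,s,o,pts in(('w3',3.747,(250,125),[(226,190),(337,187)]),('w4',1.873,(212,90),[(278,266),(386,262)])):
  c=np.load(f'pics/{f}c.npz')
  for p in pts:
    uv=((p[0]+.5)/s-.5+o[0],(p[1]+.5)/s-.5+o[1]);print(f,np.round(uv,1),P.inv().apply(ray(c,uv,.086)-O)*1000)
"
```

```text
w3 [309.9 175.3] [  19.15652333 -147.59475696   86.        ]
w3 [339.6 174.5] [  17.71554275 -100.86361652   86.        ]
w4 [360.2 231.8] [  20.91656911 -146.72455858   86.        ]
w4 [417.9 229.6] [  18.8464515  -100.28597121   86.        ]
```

carry_out(targets="-0.8 -0.6 30 0 0 0 0.5;0 0 27.5 0 0 0 0.5;0 0 0 0 0 0 0.8;0 0 0 0 0 0 0.95;0 0 0 0 0 0 0.95;0 0 0 0 0 0 0.95;0 0 0 0 0 0 0.95", squeeze=60)

```text
clock: 15.52
position: [0.5323, -0.1445, 0.0949]
eef_rot: [-0.054, 0.999, 0.0, 0.002]
wrist_force: [-18.5, 5.2, 78.8]
gripper_width: 0.0045
gripper_force: 38.5
```

The grip closed to 4.5 mm with 79 N upward, so it did not seat properly. I'll look before moving.

```bash
python3 -c "
from h import *
tool([0,-.235,.09])
im=eyes.snapshot('wrist');s=eyes.snapshot('scene')
a=cv2.resize(np.ascontiguousarray(im[:,:,::-1]),(400,300))
b=cv2.resize(np.ascontiguousarray(s[190:310,215:375][:,:,::-1]),(400,300),interpolation=cv2.INTER_CUBIC)
cv2.imwrite('pics/w5.png',np.hstack([a,b]))
"
```

```text
clock 15.525 q [-0.06  0.62  0.31  1.92 -0.3   0.65  2.11] press pos [ 0.0024 -0.2351  0.0949] w 0.004459937533769433 F [-17.9   7.1  78.8]
shift [2.4 0.1 4.9] turn [0.    0.004 0.003]
```

View pics/w5.png

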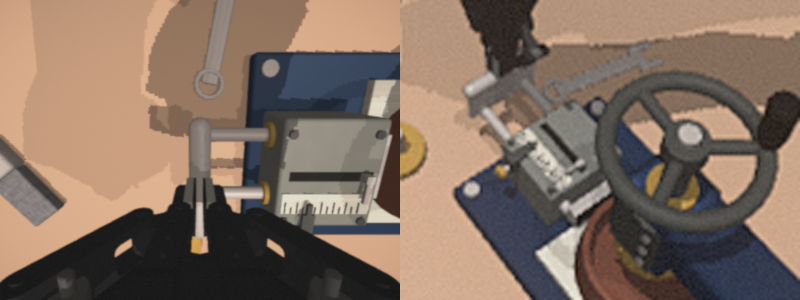

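carry_out(targets="0 0 0 0 0 0 0.8;0 0 0 0 0 0 0.5;0 0 0 0 0 0 0.5;0 0 0 0 0 0 0.5", squeeze=30)

```text
clock: 16.12
position: [0.5308, -0.1445, 0.0914]
eef_rot: [-0.054, 0.999, -0.0, 0.0]
wrist_force: [-0.0, 0.2, 0.9]
gripper_width: 0.0431
gripper_force: 0.0
```

```bash
python3 -c "
from h import *
tool([0,-.235,.1])
c=eyes.get_calibration('wrist');im=eyes.snapshot('wrist');np.save('pics/w6.npy',im);np.savez('pics/w6c.npz',**c)
for X in([0,-.235,.09],[.048,-.235,.098],[-.048,-.235,.098]): print(proj(c,O+P.apply(X))*400/512)
print('cam',-c['R'].T@c['t'])
"
```

```text
clock 16.125 q [-0.06  0.62  0.31  1.92 -0.3   0.64  2.11] press pos [ 0.001  -0.235   0.0914] w 0.043071528074562854 F [0.  0.2 0.9]
shift [ 1.  -0.  -8.6] turn [-0.     0.     0.002]
[197.96593423 185.30533744]
[197.79719979 247.32954975]
[198.01608194 122.11297344]
cam [ 0.46202329 -0.15096591  0.23650917]
```

carry_out(targets="1 0 -8 0 0 0 0.5;0 0 0 0 0 0 0.7;0 0 0 0 0 0 0.85;0 0 0 0 0 0 0.85;0 0 0 0 0 0 0.85", squeeze=30)

```text
clock: 16.8
position: [0.5298, -0.1446, 0.0991]
eef_rot: [-0.054, 0.999, -0.0, -0.0]
wrist_force: [0.0, 0.8, 0.2]
gripper_width: 0.0128
gripper_force: 0.0
```

```bash
python3 -c "
from h import *
tool([0,-.235,.1])
s=r.read_state();print(s['gripper_force'])"
```

```text
clock 16.8 q [-0.07  0.61  0.32  1.92 -0.3   0.66  2.11] press pos [-1.000e-04 -2.349e-01  9.910e-02] w 0.012821450218242254 F [0.1 0.8 0.2]
shift [-0.1 -0.1 -0.9] turn [ 0.    -0.     0.002]
0.0
```

```bash
python3 -c "
from h import *
print('tips',r.tcp_to_tips)
for f in('w6','w4','w3'):
  im=np.load(f'pics/{f}.npy').astype(int);c=np.load(f'pics/{f}c.npz')
  a=proj(c,O+P.apply([-.04,-.235,.09]));print(f,'x=-40 at',a)
  for z in(.075,.09): 
    e=[proj(c,O+P.apply([-.04,-.235+d,z])) for d in(-.008,.008)];print(z,e[0][0].round(1),e[1][0].round(1),'end row',proj(c,O+P.apply([-.048,-.235,z]))[1].round(1))
  u,v=a.round().astype(int)
  for w in(v,v+8): print(w,im[w,u-24:u+26].sum(1).tolist())
  print('col',im[v-30:v+20,u].sum(1).tolist())
"
```

```text
tips 0.019
w6 x=-40 at [253.5213275  168.98505537]
0.075 240.1 267.2 end row 150.6
0.09 238.7 268.4 end row 154.1
169 [309, 305, 306, 309, 306, 308, 308, 308, 307, 308, 307, 307, 302, 290, 274, 278, 293, 318, 330, 340, 349, 353, 358, 362, 366, 366, 373, 387, 395, 405, 415, 404, 395, 390, 387, 388, 375, 370, 360, 354, 348, 338, 324, 315, 321, 334, 335, 336, 338, 337]
177 [305, 305, 308, 310, 307, 312, 303, 311, 331, 396, 429, 388, 330, 304, 285, 273, 292, 313, 331, 345, 352, 355, 360, 358, 366, 364, 374, 377, 389, 391, 403, 409, 406, 404, 399, 388, 376, 367, 358, 354, 348, 338, 326, 340, 373, 402, 408, 408, 411, 411]
col [366, 364, 366, 366, 363, 368, 367, 367, 365, 368, 362, 368, 365, 347, 313, 271, 277, 289, 309, 319, 329, 335, 344, 347, 357, 357, 359, 361, 366, 362, 366, 365, 363, 361, 360, 362, 362, 362, 366, 364, 361, 362, 362, 363, 362, 361, 360, 364, 362, 369]
w4 x=-40 at [251.28205941 156.97176877]
0.075 241.4 261.7 end row 144.0
0.09 240.4 262.2 end row 146.0
157 [453, 443, 431, 430, 427, 426, 402, 348, 300, 292, 288, 286, 293, 315, 391, 442, 438, 375, 302, 289, 305, 320, 330
[... 814 characters left out ...]
 421, 418, 418, 419, 416, 423, 421, 408, 379, 373, 410, 447, 485, 526, 534, 505, 469, 427, 386, 344, 316, 307, 306, 314, 321, 357, 388, 395, 393, 393, 383, 350, 317, 312, 314, 321, 355, 385]
145 [472, 471, 472, 471, 469, 464, 443, 423, 417, 418, 417, 420, 423, 417, 415, 422, 419, 420, 422, 407, 379, 371, 415, 452, 497, 542, 557, 524, 475, 435, 392, 385, 421, 442, 446, 444, 444, 446, 446, 448, 446, 447, 449, 448, 445, 446, 443, 443, 447, 441]
col [307, 303, 323, 332, 326, 350, 424, 460, 448, 456, 467, 457, 486, 488, 391, 317, 318, 330, 337, 336, 334, 329, 335, 333, 329, 319, 355, 397, 436, 468, 485, 490, 495, 493, 495, 493, 490, 495, 497, 495, 493, 494, 496, 500, 497, 496, 497, 496, 498, 497]
```

carry_out(targets="0 2.5 -5 0 0 0 0.5;0 0 0 0 0 0 0.5;0 0 0 0 0 0 0.5;0 0 12 0 0 0 0.5;0 0 12 0 0 0 0.5;0 0 0 0 0 0 0.5", squeeze=30)

```text
clock: 17.55
position: [0.5287, -0.142, 0.0788]
eef_rot: [-0.053, 0.999, 0.0, -0.001]
wrist_force: [0.5, -0.1, 0.2]
gripper_width: 0.0427
gripper_force: 0.0
```

```bash
python3 -c "
from h import *
tool([0,-.2325,.08])
im=eyes.snapshot('wrist');b=eyes.snapshot('scene')
cv2.imwrite('pics/w7.png',np.hstack([cv2.resize(np.ascontiguousarray(im[100:384,156:356,::-1]),(400,568),interpolation=cv2.INTER_CUBIC),cv2.resize(np.ascontiguousarray(b[175:275,225:295,::-1]),(398,568),interpolation=cv2.INTER_CUBIC)]))"
```

```text
clock 17.55 q [-0.06  0.64  0.3   1.93 -0.31  0.62  2.12] press pos [-0.0008 -0.2323  0.0788] w 0.04268064808847713 F [ 0.5 -0.1  0.2]
shift [-0.8 -0.2 -1.2] turn [ 0.    -0.002  0.002]
```

View pics/w7.png

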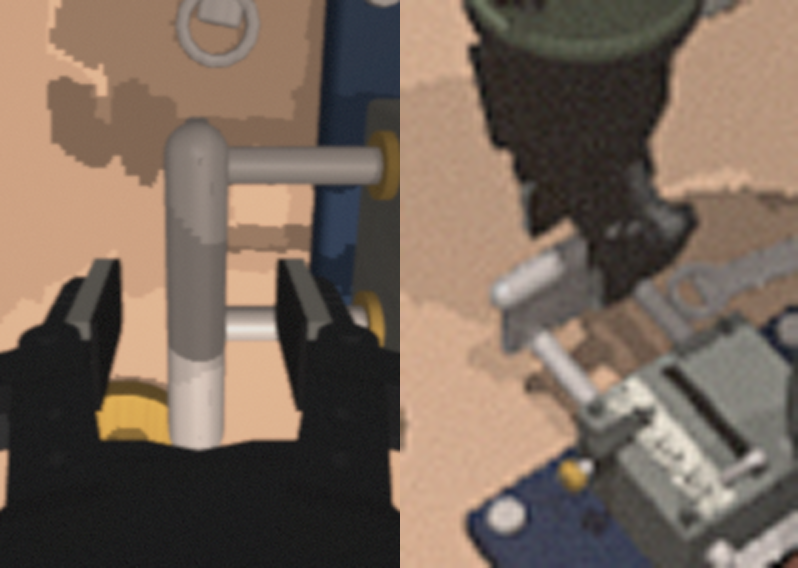

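The left panel shows the pads straddling the bar (pad faces at columns 120 and 278, bar at 167–225). The apparent pad depth of about 149 mm, against 152 mm for the bar, says the tips only reach mid-bar. I'll go lower and close gently.

carry_out(targets="0 0 6 0 0 0 0.5;0 0 6 0 0 0 0.5;0 0 0 0 0 0 0.7;0 0 0 0 0 0 0.85;0 0 0 0 0 0 0.85", squeeze=20)

```text
clock: 18.27
position: [0.5295, -0.1425, 0.0682]
eef_rot: [-0.053, 0.999, -0.0, 0.0]
wrist_force: [0.1, -2.5, -4.8]
gripper_width: 0.0153
gripper_force: 20.5
```

```bash
python3 -c "
from h import *
tool([0,-.2325,.08]);print(r.read_state()['gripper_force'])"
```

```text
clock 18.275 q [-0.05  0.66  0.29  1.94 -0.32  0.59  2.12] press pos [-1.000e-04 -2.329e-01  6.820e-02] w 0.0153392920421082 F [-0.1 -2.5 -4.8]
shift [ -0.1   0.3 -11.8] turn [-0.001  0.     0.002]
20.491950809955597
```

carry_out(targets="0 0 0 0 0 0 0.9;0 -6 0 0 0 0 0.9;0 -7 0 0 0 0 0.9;0 -7 0 0 0 0 0.9;0 -7 0 0 0 0 0.9;0 -6 0 0 0 0 0.9;0 -5 0 0 0 0 0.9;0 0 0 0 0 0 0.9;0 0 0 0 0 0 0.9", squeeze=50)

```text
clock: 19.4
position: [0.5332, -0.1778, 0.0682]
eef_rot: [-0.054, 0.999, 0.002, -0.001]
wrist_force: [-5.2, 11.1, 7.2]
gripper_width: 0.0144
gripper_force: 49.9
```

```bash
python3 -c "
from h import *
tool([0,-.2729,.0682]);print(r.read_state()['gripper_force'])
c=eyes.get_calibration('wrist');im=eyes.snapshot('wrist');np.save('pics/w8.npy',im);np.savez('pics/w8c.npz',**c)
b=eyes.snapshot('top');np.save('pics/t8.npy',b);np.save('pics/s8.npy',eyes.snapshot('scene'))
for X in([.02,-.1009,.086],[.02,-.147,.086]): print(proj(c,O+P.apply(X)),proj(eyes.get_calibration('top'),O+P.apply(X)),proj(eyes.get_calibration('scene'),O+P.apply(X)))
"
```

```text
clock 19.4 q [ 0.02  0.67  0.28  1.9  -0.31  0.62  2.18] press pos [-1.000e-04 -2.683e-01  6.820e-02] w 0.014432129112465468 F [-4.  11.6  7.2]
shift [-0.1 -4.6 -0. ] turn [ 0.003 -0.001  0.004]
49.86191511154175
[566.45073525 289.73013691] [207.4174433  196.56110609] [280.84414807 260.19154535]
[480.48654847 289.52774468] [224.03433217 195.21324134] [269.22249977 246.68364862]
```

```bash
cat > prof.py <<'E'
from h import *
import sys
def prof(f,xs=(8,12,14,16,18,20,22,24,28,32),z=.086):
    im=np.load(f'pics/{f}.npy').astype(np.float32).sum(2);c=np.load(f'pics/{f}c.npz')
    ys=np.arange(-160,-119,1)
    print('y',ys.tolist())
    for x in xs:
        uv=np.array([proj(c,O+P.apply([x/1e3,y/1e3,z])) for y in ys],np.float32)
        print(x,uv[[0,-1]].round().tolist(),cv2.remap(im,uv[None,:,0],uv[None,:,1],1)[0].round().astype(int).tolist())
if __name__=="__main__": prof(sys.argv[1])
E
python3 prof.py w8
```

```text
y [-160, -159, -158, -157, -156, -155, -154, -153, -152, -151, -150, -149, -148, -147, -146, -145, -144, -143, -142, -141, -140, -139, -138, -137, -136, -135, -134, -133, -132, -131, -130, -129, -128, -127, -126, -125, -124, -123, -122, -121, -120]
8 [[461.0, 270.0], [537.0, 270.0]] [409, 408, 407, 404, 404, 403, 405, 406, 404, 404, 405, 404, 403, 396, 368, 323, 243, 230, 254, 267, 277, 238, 208, 240, 438, 541, 550, 0, 0, 0, 0, 0, 0, 0, 0, 0, 0, 0, 0, 0, 0]
12 [[459.0, 276.0], [535.0, 276.0]] [605, 606, 607, 607, 605, 588, 564, 563, 561, 563, 564, 563, 562, 562, 538, 509, 510, 477, 370, 338, 347, 279, 212, 238, 438, 539, 551, 556, 0, 0, 0, 0, 0, 0, 0, 0, 0, 0, 0, 0, 0]
14 [[459.0, 280.0], [534.0, 280.0]] [628, 630, 629, 629, 627, 627, 626, 626, 624, 625, 624, 623, 625, 622, 596, 561, 556, 512, 385, 351, 367, 293, 214, 235, 430, 537, 552, 560, 360, 0, 0, 0, 0, 0, 0, 0, 0, 0, 0, 0, 0]
16 [[458.0, 283.0], [533.0, 283.0]] [634, 634, 634, 634, 635, 633, 634, 627, 605, 603, 623, 632, 631, 629, 607, 590, 587, 572, 554, 556, 553, 373, 215, 239, 438, 539, 551, 561, 597, 0, 0, 0, 0, 0, 0, 0, 0
[... 647 characters left out ...]
, 0, 0, 0, 0, 0, 0, 0, 0, 0]
24 [[455.0, 296.0], [529.0, 296.0]] [633, 620, 421, 348, 599, 526, 459, 300, 225, 342, 352, 329, 166, 107, 175, 241, 250, 256, 389, 604, 625, 521, 280, 510, 620, 621, 485, 275, 538, 616, 612, 0, 0, 0, 0, 0, 0, 0, 0, 0, 0]
28 [[453.0, 302.0], [527.0, 302.0]] [620, 606, 419, 330, 458, 373, 332, 220, 219, 328, 346, 299, 153, 105, 168, 238, 251, 254, 386, 590, 612, 530, 311, 492, 602, 604, 482, 278, 519, 605, 597, 436, 0, 0, 0, 0, 0, 0, 0, 0, 0]
32 [[452.0, 309.0], [525.0, 309.0]] [403, 386, 363, 359, 356, 302, 232, 228, 208, 137, 109, 163, 218, 225, 226, 258, 279, 269, 260, 233, 243, 317, 385, 393, 391, 391, 388, 389, 393, 391, 394, 393, 393, 0, 0, 0, 0, 0, 0, 0, 0]
```

carry_out(targets="0 -4 0 0 0 0 0.9;0 -4 0 0 0 0 0.9;0 0 0 0 0 0 0.9;0 0 0 0 0 0 0.9")

```text
clock: 20.05
position: [0.534, -0.1855, 0.0682]
eef_rot: [-0.054, 0.999, 0.002, -0.001]
wrist_force: [-5.1, 13.3, 7.2]
gripper_width: 0.0145
gripper_force: 50.0
```

```bash
cat > snap.py <<'E'
from prof import *
f=sys.argv[1]
tool([0,-.2729,.0682]);print(r.read_state()['gripper_force'])
c=eyes.get_calibration('wrist');im=eyes.snapshot('wrist');np.save(f'pics/{f}.npy',im);np.savez(f'pics/{f}c.npz',**c)
prof(f,xs=(10,14,16,18,20,22,24,26,28))
E
python3 snap.py w9
```

```text
clock 20.05 q [ 0.03  0.68  0.28  1.89 -0.31  0.62  2.19] press pos [-1.000e-04 -2.761e-01  6.820e-02] w 0.01450463901387407 F [-3.7 13.7  7.2]
shift [-0.1  3.2 -0. ] turn [ 0.004 -0.001  0.004]
49.98266816139221
y [-160, -159, -158, -157, -156, -155, -154, -153, -152, -151, -150, -149, -148, -147, -146, -145, -144, -143, -142, -141, -140, -139, -138, -137, -136, -135, -134, -133, -132, -131, -130, -129, -128, -127, -126, -125, -124, -123, -122, -121, -120]
10 [[475.0, 273.0], [551.0, 273.0]] [395, 394, 394, 394, 393, 354, 272, 273, 323, 283, 228, 241, 266, 262, 212, 216, 368, 524, 539, 546, 0, 0, 0, 0, 0, 0, 0, 0, 0, 0, 0, 0, 0, 0, 0, 0, 0, 0, 0, 0, 0]
14 [[473.0, 280.0], [549.0, 280.0]] [616, 614, 614, 616, 614, 613, 613, 605, 572, 531, 411, 358, 387, 332, 226, 222, 367, 520, 538, 546, 564, 0, 0, 0, 0, 0, 0, 0, 0, 0, 0, 0, 0, 0, 0, 0, 0, 0, 0, 0, 0]
16 [[472.0, 283.0], [547.0, 283.0]] [623, 622, 624, 621, 622, 623, 619, 610, 586, 580, 605, 607, 608, 467, 238, 219, 365, 521, 539, 545, 574, 169, 0, 0, 0, 0, 0, 0, 0, 0, 0, 0, 0, 0, 0, 0, 0, 0, 0, 0, 0]
18 [[471.0, 286.0], [546.0, 286.
[... 508 characters left out ...]
 586, 594, 452, 225, 0, 0, 0, 0, 0, 0, 0, 0, 0, 0, 0, 0, 0, 0, 0, 0, 0, 0]
24 [[469.0, 296.0], [543.0, 296.0]] [623, 600, 336, 402, 589, 490, 427, 221, 256, 341, 356, 335, 162, 101, 142, 227, 245, 248, 340, 561, 606, 446, 268, 176, 0, 0, 0, 0, 0, 0, 0, 0, 0, 0, 0, 0, 0, 0, 0, 0, 0]
26 [[468.0, 299.0], [542.0, 299.0]] [617, 588, 315, 398, 529, 393, 308, 160, 257, 340, 344, 294, 149, 102, 140, 225, 242, 245, 348, 558, 596, 435, 270, 533, 0, 0, 0, 0, 0, 0, 0, 0, 0, 0, 0, 0, 0, 0, 0, 0, 0]
28 [[467.0, 302.0], [541.0, 302.0]] [606, 572, 354, 359, 452, 356, 311, 194, 244, 331, 337, 286, 147, 104, 146, 232, 246, 246, 329, 537, 591, 460, 293, 530, 296, 0, 0, 0, 0, 0, 0, 0, 0, 0, 0, 0, 0, 0, 0, 0, 0]
```

```bash
python3 -c "
from h import *
s=eyes.snapshot('scene');np.save('pics/s9.npy',s)
c=eyes.get_calibration('scene');print(proj(c,O+P.apply([.02,-.147,.086])),'cam press',P.inv().apply(-c['R'].T@c['t']-O))
for f in('w3','w4','w9'):
  k=np.load(f'pics/{f}c.npz');print(f,P.inv().apply(-k['R'].T@k['t']-O))
def g(im,u,v,w):
  h=w*3//4;return cv2.resize(np.ascontiguousarray(im[v:v+h,u:u+w,::-1]),(400,300),interpolation=cv2.INTER_CUBIC)
L=lambda n:np.load(f'pics/{n}.npy')
a=np.hstack([g(L('w3'),295,150,60),g(L('w4'),340,190,92)])
b=np.hstack([g(L('w9'),432,250,80),g(s,240,225,56)])
cv2.imwrite('pics/fin.png',np.vstack([a,b]))"
```

```text
[269.22249977 246.68364862] cam press [0.32612749 0.19622916 0.86219066]
w3 [-0.07259899 -0.23477568  0.51363801]
w4 [-0.06933192 -0.23253214  0.29280831]
w9 [-0.06904891 -0.275974    0.2134288 ]
```

View pics/fin.png

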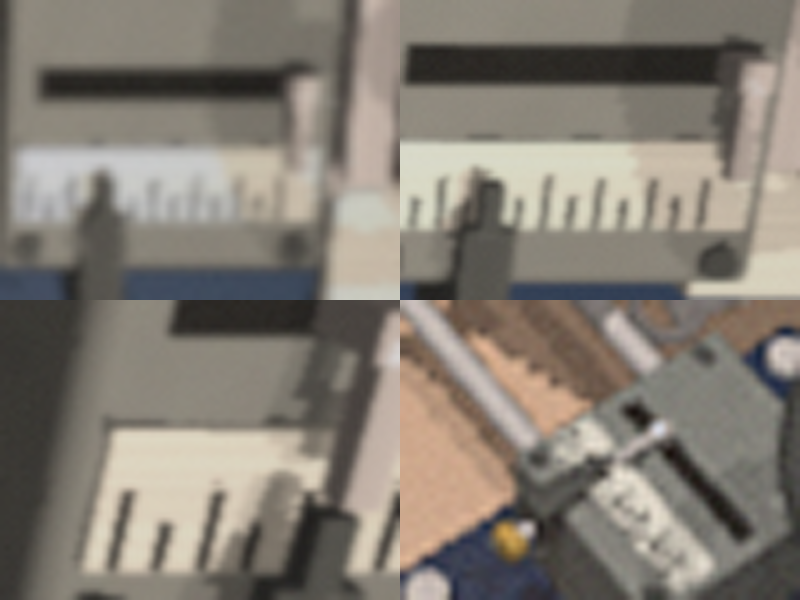

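The lower-left panel shows the true picture: the dark mark finger is at panel x 320–355 with its tip at y≈510, and the light pointer tab is just to its right. What I took for the mark earlier was its shadow. From the profile, the mark's top face is centred at y −143.7 and the pointer's at −141.95, so about 1.8 mm is left.

carry_out(targets="0 -1.8 0 0 0 0 0.9;0 0 0 0 0 0 0.9;0 0 0 0 0 0 0.9;0 0 0 0 0 0 0.9")

```text
clock: 20.65
position: [0.5342, -0.1871, 0.0682]
eef_rot: [-0.054, 0.999, 0.002, -0.001]
wrist_force: [-5.5, 13.3, 8.4]
gripper_width: 0.0151
gripper_force: 49.9
```

```bash
sed -i 's/xs=(10.*28))/xs=(14,16,18,20,22,24,26,28))/; s/-160,-119,1/-150,-136,.5/' snap.py prof.py; python3 snap.py w10
```

```text
clock 20.65 q [ 0.03  0.68  0.28  1.89 -0.31  0.62  2.19] press pos [-1.000e-04 -2.778e-01  6.820e-02] w 0.015060202171859573 F [-4.  13.8  8.4]
shift [-0.1  4.9  0. ] turn [ 0.004 -0.001  0.004]
49.911959767341614
y [-150.0, -149.5, -149.0, -148.5, -148.0, -147.5, -147.0, -146.5, -146.0, -145.5, -145.0, -144.5, -144.0, -143.5, -143.0, -142.5, -142.0, -141.5, -141.0, -140.5, -140.0, -139.5, -139.0, -138.5, -138.0, -137.5, -137.0, -136.5]
14 [[495.0, 280.0], [521.0, 280.0]] [421, 425, 404, 341, 260, 217, 210, 232, 305, 408, 489, 526, 536, 539, 544, 549, 555, 477, 0, 0, 0, 0, 0, 0, 0, 0, 0, 0]
16 [[494.0, 283.0], [520.0, 283.0]] [608, 598, 535, 408, 273, 216, 211, 228, 299, 406, 487, 525, 535, 539, 544, 548, 560, 582, 527, 0, 0, 0, 0, 0, 0, 0, 0, 0]
18 [[493.0, 286.0], [519.0, 286.0]] [413, 435, 445, 384, 271, 216, 210, 225, 301, 409, 490, 525, 536, 538, 541, 548, 558, 578, 597, 546, 0, 0, 0, 0, 0, 0, 0, 0]
20 [[492.0, 290.0], [518.0, 290.0]] [407, 423, 409, 326, 214, 171, 191, 215, 289, 406, 487, 522, 532, 536, 540, 545, 554, 572, 593, 601, 563, 19, 0, 0, 0, 0, 0, 0]
22 [[492.0, 293.0], [517.0, 293.0]] [387, 436, 432, 337, 203, 114, 103, 110, 137, 171, 197, 206, 209, 219, 259, 339, 443, 531, 582, 596, 596, 588, 37, 0, 0, 0, 0, 0]
24 [[491.0, 296.0], [516.0, 296.0]] [346, 351, 327, 249, 160, 110, 99, 100, 127, 191, 222, 238, 244, 243, 243, 263, 331, 442, 549, 595, 599, 560, 465, 43, 0, 0, 0, 0]
26 [[490.0, 299.0], [515.0, 299.0]] [340, 331, 292, 224, 151, 112, 103, 109, 139, 191, 229, 241, 239, 241, 242, 260, 328, 438, 544, 594, 590, 544, 418, 250, 30, 0, 0, 0]
28 [[489.0, 302.0], [514.0, 302.0]] [335, 326, 280, 211, 146, 108, 99, 110, 140, 187, 221, 239, 241, 244, 243, 260, 331, 444, 538, 585, 586, 550, 448, 290, 205, 31, 0, 0]
```

The pointer and mark edges now agree within about 0.1 mm (left edges −145.63 and −145.65). Handing in while still holding the bar.

```bash
python3 -c "
from station import workorder
print(workorder.sign_off())"
```

```text
the job is handed in; nothing more can be done
None
```

The press is wound fully up against its top stop, and the arm is holding the clamp's pull bar with the pointer on the index mark to about 0.1 mm by the wrist camera; the job is handed in at about 21 s, though my first grip on the bar missed and pressed down on it with about 79 N at the wrist (limit 120 N; if that counts as the gripper's body, the limit is 40 N).

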